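# Close the gearbox plug with the forked T-wrench

## Task

The yellow wing plug deep in the well of the gearbox casing is only part closed. Take the red-handled T-wrench from the rack, lower its forked foot over the plug's wing and turn it clockwise, seen from above, until the plug comes up against its stop, fully home, with its wing in line with the two red marks on the casing. Then let go and leave the wrench standing upright on the plug.

Things in the scene. Friction and masses are not known exactly. Their poses are not given: they have to be found in the camera images.
- red_wrench_grip (a point): Centre of the red T-wrench's handle (84 mm long on x, 18 thick on y, 26 high, flat sides; grasp the 18). It stands upright, 0.32 kg, in a grey rack beside blue and black ones that do not fit, handles in line, 115 mm apart. Below: 13 mm shaft, then 44 mm round socket from 64 to 22 mm above the prong tips. The pocket is 14 mm deep: lift straight up. This point is 165 mm above the prong tips.
- red_wrench_fork (a point): On the wrench's axis at the lower end of its two 22 mm long steel prongs (18 mm on x, 10 mm on y each). The slot between them is open, 17 mm wide, and runs along x, parallel to the handle; either way round is the same. It fits the plug's wing if lined up within about 20 degrees, and has about 25 degrees of play each way before it drives the wing.
- plug_seat (a point): Centre of the plug's flange, upper face, on its turning axis, z up. Its yellow wing along x is 44 mm long, 8 thick, 14 high above this point. Fully down, the prongs rest on the flange either side of the wing: handle centre 165 mm above this point. Round well, 54 mm wide; its mouth, the aluminium casing's flat top, 160 mm square, is 59 mm above this point. The plug does not sink as it turns.
- plug (a joint): Turn of the plug in rad, growing clockwise seen from above; starts between 0.6 and 1.0. 1.571 is fully home: a hard stop, where the wing is in line with the two red marks on top of the casing. It stays where it is left; turning takes about 0.12 N m.

How it is judged:
On the way, in this order (a step that is already met when the one before it is completed fails the run):
1. the red wrench is seated over the plug, prongs on its flange (horizontal distance between red_wrench_grip and plug_seat below 0.03 m and z of red_wrench_grip in the frame of plug_seat below 0.172 m and angle between red_wrench_grip's own z axis and vertical below 0.26 rad), for 0.1 s.
2. the plug is turned home while the wrench is seated over it (value of joint plug above 1.37 rad and horizontal distance between red_wrench_grip and plug_seat below 0.03 m and z of red_wrench_grip in the frame of plug_seat below 0.172 m), for 0.1 s.
At the end, for the whole second after the job is handed in: The plug is within 0.2 rad (11 degrees) of its home stop, and the red wrench stands on it: handle centre within 35 mm of the plug's axis and less than 172 mm above the plug's flange, leaning less than 15 degrees (value of joint plug above 1.37 rad and horizontal distance between red_wrench_grip and plug_seat below 0.035 m and z of red_wrench_grip in the frame of plug_seat below 0.172 m and angle between red_wrench_grip's own z axis and vertical below 0.26 rad); the robot touches nothing.
It also fails if it takes over 48 s, if anything falls off the work surface, if the arm or the gripper's body presses on something with over 40 N, if the wrist force passes 120 N, or if a joint passes its speed limit or range.

## Robot

A 7-joint arm with a two-finger parallel gripper is mounted at the origin on the work surface. World frame = base frame: x ahead of the robot, y to its left, z up, the work surface at z = 0. Lengths are in m, angles in rad, forces in N, time in s.
With the tool pointing down it reaches from about 0.425 to 0.95 m from the base axis. Payload 4.7 kg.
Tool frame: the origin (TCP) lies midway between the tips of the shut fingers; the grasp point (between the pads) lies 19 mm behind it (grip_point_offset is the z of the grasp point in the tool frame, in m); z points along the fingers, y is the direction in which the jaws open and shut (so a half turn about z gives the same grasp; the last joint's range is limited). The gripper opens to 87 mm and grips with 3 to 60 N. Pads are 19 mm wide; open, the fingers measure 117 mm over their backs; the gripper's body (75 mm by 190 mm) begins 51 mm behind the grasp point.
Start: joints at [-1.156, 0.469, -0.049, 1.532, 0.024, 1.141, -0.082], TCP at [0.29, 0.61, 0.223] pointing down, gripper open.
Joint ranges: [-2.59, 2.59], [-0.33, 1.99], [-1.39, 1.29], [0.1, 2.45], [-1.04, 4.18], [0.21, 1.99], [-2.66, 2.66]. Speed limits (rad/s): [2.57, 2.57, 3.14, 3.14, 3.14, 3.14, 3.14].

## Interface

Orientations are given as a unit quaternion [w, x, y, z].
In Python, from bench import get_obs, grab_frame, camera_info, finish_job, search_frame, masks_of, grip_point_offset gives the robot as it stands.
- The arm moves only by the tool carry_out, never from a script. Its argument "deltas" is one flat list of numbers, 7 for each row, row after row: the finger opening in mm, from 0 to 87, then the shift along the tool's x, y, z in mm, then the turn, a rotation vector about the tool's x, y, z in rad. In form: [fingers, x, y, z, wx, wy, wz, fingers, x, y, z, wx, wy, wz, ...]. A call has 1 to 5 rows; each row shifts and turns the commanded pose from where the row before left it, along the tool's axes as they then stand; what a row does not reach is not made up. A row lasts 1/12 s, in which the tool goes at most 41.7 mm and 7.16 degrees, less where a joint would pass 70% of its speed; a pose out of reach is approached as far as the arm can. A call is refused whole if a number of a shift passes 41.7 or a number of a turn 0.125, either way. A call with a gripper value outside its range is refused whole. The fingers move at their own pace and stop on an object; "squeeze" is the grip in N (left out, the last holds). Time passes only in rows, so rows that do not move let the fingers close. It gives the time, the measured TCP pose, the force and the opening at its end, in the units of the state.
- get_obs(): the state, without advancing time (a new reading comes with each control period).
- grab_frame(name): name is "scene" or "top"; returns (picture, depth): 400x640x3 uint8, red, green, blue; 400x640 float32, m along the optical axis (not along the pixel's ray), 0 where there is no reading.
- camera_info(name): a dict with "K" (3x3 intrinsics, pixels), "cam_to_world" (4x4, takes a point from camera to world coordinates). Camera axes: x right, y up, looking along -z (the intrinsics and any distortion apply to the point x, -y, -z); pixel columns grow to the right and rows downward; lengths in m; the calibration is good to about 2 mm. A picture is of the moment at which its call begins. camera_info takes no time and is no camera call.
- finish_job(): hands the job in, once; it reports no verdict.
Trained networks look in the newest picture that a camera, given by its name, has taken for a name from the list of things; names that differ only in an ending like _2 or _b are one class to them, and where a whole thing is asked for, a point or a joint stands for the part that bears it (a point fixed in the world has none). Each returns a list of dicts, best first, with "score" (0 to 1); they miss things now and then, are a little off and sometimes report something else, mostly with a low value. They report only what shows in the picture. A call takes as long as a camera call.
- search_frame(camera, name): "centre" ([row, column] in pixels, amid what is visible of it).
- masks_of(camera, name): "region" (400x640 bool, what is visible of it) and "centre" ([row, column] in pixels, amid what is visible of it).
The state is a dict: "clock": time; "joint_positions": joint angles; "dq": joint speeds; "effort": joint torques, N m; "tcp_pos": TCP position; "tcp_rot": TCP orientation; "ft_force": force on the tool from outside, world axes, zero at the start; "ft_torque": the same for the moment, N m; "grip_width": opening from 0.0 (shut) to 1.0 (fully open).
Only numpy, scipy, OpenCV 4.12 (cv2) and the standard library are available. Lean on these libraries where they do the work, as an engineer would, in place of code of your own. Each camera call takes 0.05 s, during which the arm holds its last target. There are 200 camera calls.

## Working session

There is one attempt and no reset: what is moved stays moved. The work goes in short steps, Python scripts to look and compute and a tool call to move; the robot and the scene stay as the last step left them, time stands still between calls to the robot, and variables do not carry over. Pictures are saved under pics/ and viewed, about 8 in all and at most 12, crops included, and the job is handed in when it is done.

Besides the shell and the picture viewer there is one more tool, called after "Request:" by a JSON object that holds its "method" and its "body". carry_out: Moves the arm, as the interface text tells. Its arguments: {"type":"object","properties":{"deltas":{"type":"array","items":{"type":"number"}},"squeeze":{"type":"number"}},"required":["deltas"]}

```bash
mkdir -p pics
cat > h.py <<'E'
import numpy as np,cv2
from bench import *
def pts(cam,depth):
    c=camera_info(cam);K=np.array(c["K"]);T=np.array(c["cam_to_world"])
    v,u=np.mgrid[0:400,0:640]
    X=(u-K[0,2])/K[0,0]*depth;Y=-(v-K[1,2])/K[1,1]*depth
    P=np.stack([X,Y,-depth],-1)
    return P@T[:3,:3].T+T[:3,3]
def proj(cam,p):
    c=camera_info(cam);K=np.array(c["K"]);T=np.array(c["cam_to_world"])
    q=(np.array(p)-T[:3,3])@T[:3,:3]
    return K[0,0]*q[0]/-q[2]+K[0,2],-K[1,1]*q[1]/-q[2]+K[1,2]
E
python3 - <<'E'
from h import *
print(grip_point_offset, get_obs())
for c in("scene","top"):
    I,D=grab_frame(c);cv2.imwrite(f"pics/{c}0.png",I[:,:,::-1]);np.savez(f"{c}0.npz",I=I,D=D)
    print(c,camera_info(c))
    P=pts(c,D)
    for n in("red_wrench_grip","plug_seat","plug","red_wrench_fork"):
        for m in masks_of(c,n)[:2]:
            r=m["region"]&(D>0); q=P[r]
            print(n,m["score"],m["centre"],r.sum(),np.median(q,0),np.percentile(q,[3,97],axis=0).round(4).tolist() if len(q) else 0)
E
```

```text
-0.0187 {'clock': 0.0, 'joint_positions': array([-1.1559155 ,  0.46942892, -0.04855174,  1.53367578,  0.02408942,
        1.1410035 , -0.08232662]), 'dq': array([ 9.37848964e-04, -1.51543659e-03,  8.82299057e-05, -1.20961368e-03,
        8.10137404e-05, -1.97048219e-04, -1.21403723e-03]), 'effort': array([-5.95113079e-05, -5.07961357e+01, -8.03462556e-02, -2.36154592e+01,
       -6.12132833e-02,  3.78824619e-02,  1.77893494e-04]), 'tcp_pos': array([0.28957285, 0.60907434, 0.22151542]), 'tcp_rot': array([-1.72840461e-04,  2.20092683e-01,  9.75478487e-01, -9.49659829e-04]), 'ft_force': array([-0.44078306,  1.72791827, -1.18117647]), 'ft_torque': array([ 0.02647678,  0.01282193, -0.00702848]), 'grip_width': 0.9995544423694791}
scene {'K': array([[432.23148343,   0.        , 315.08696924],
       [  0.        , 432.23148343, 197.65615544],
       [  0.        ,   0.        ,   1.        ]]), 'cam_to_world': array([[-0.02244457, -0.67947757,  0.7333529 ,  1.17713583],
       [ 0.99962142, -0.02692913,  0.00564303,  0.05750873],
       [ 0.01591424,  0.73320192,  0.67982475,  0.7324006 ],

[... 549 characters left out ...]
 0.34425675],
       [-0.99970531, -0.02308457, -0.00750918,  0.03953332],
       [-0.01187758,  0.19537519,  0.98065665,  1.21765221],
       [ 0.        ,  0.        ,  0.        ,  1.        ]])}
red_wrench_grip 0.73 [233.3, 198.8] 685 [0.49352986 0.32311363 0.17058076] [[0.4599, 0.3068, 0.0128], [0.5326, 0.3412, 0.1875]]
plug_seat 0.59 [214.7, 446.3] 164 [ 0.53070132 -0.26958689  0.0464649 ] [[0.5132, -0.2851, 0.0419], [0.547, -0.256, 0.0615]]
plug 0.64 [213.6, 445.3] 195 [ 0.53347901 -0.26933299  0.04632415] [[0.5158, -0.2867, 0.0403], [0.552, -0.2507, 0.0712]]
red_wrench_fork 0.81 [232.6, 196.1] 697 [0.49290472 0.32271018 0.17082378] [[0.4576, 0.3068, 0.0125], [0.5308, 0.3385, 0.1875]]
```

Run:
```python
from h import *
from math import *
d=np.load("top0.npz");I,D=d["I"],d["D"];P=pts("top",D)
d2=np.load("scene0.npz");I2,D2=d2["I"],d2["D"];P2=pts("scene",D2)
for I_,P_,D_ in((I,P,D),(I2,P2,D2)):
    hsv=cv2.cvtColor(I_,cv2.COLOR_RGB2HSV);H,S,V=[hsv[...,i].astype(int) for i in range(3)]
    red=((H<8)|(H>172))&(S>120)&(V>60)&(D_>0)
    h=red&(P_[...,2]>.165)&(P_[...,2]<.25)&(P_[...,1]>.1)
    q=P_[h];
    print("handle n",h.sum(),"ztop",np.percentile(q[:,2],[5,50,90,98]))
    t=q[q[:,2]>np.percentile(q[:,2],95)-.006]
    r=cv2.minAreaRect((t[:,:2]*1000).astype(np.float32));print(r)
    m=red&(P_[...,1]<0);q=P_[m];print("marks",m.sum())
    n,l,s,c=cv2.connectedComponentsWithStats(m.astype(np.uint8))
    for k in range(1,n):
        if s[k,4]>4: print(s[k],np.median(P_[l==k],0))
    y=(H>18)&(H<38)&(S>110)&(V>60)&(P_[...,1]<0)&(D_>0)&(P_[...,2]<.1);q=P_[y]
    print("yellow",y.sum(), np.median(q,0) if len(q) else 0, cv2.minAreaRect((q[q[:,2]>np.median(q[:,2])-.004][:,:2]*1000).astype(np.float32)) if len(q) else 0)
    cs=(abs(P_[...,0]-.53)<.15)&(abs(P_[...,1]+.27)<.15)&(P_[...,2]>.07)&(P_[...,2]<.2);q=P_[cs]
    print("casing z",np.percentile(q[:,2],[10,50,90]));zt=np.median(q[:,2]);q=q[abs(q[:,2]-zt)<.006]
    print(cv2.minAreaRect((q[:,:2]*1000).astype(np.float32)))
a=cv2.resize(I[120:300,120:540],(0,0),fx=1.7,fy=1.7)[:,:,::-1]
b=cv2.resize(I[170:260,390:500],(0,0),fx=4,fy=3.2,interpolation=cv2.INTER_CUBIC)[:,:,::-1]
W=np.zeros((a.shape[0]+b.shape[0],714,3),np.uint8);W[:a.shape[0],:a.shape[1]]=a;W[a.shape[0]:,:b.shape[1]]=b
cv2.imwrite("pics/a.png",W)
```

```text
handle n 326 ztop [0.17901466 0.18453372 0.18695731 0.18863908]
((495.7253112792969, 327.2509765625), (81.02601623535156, 18.158159255981445), 8.721548080444336)
marks 12684
[524  55  16  15 177] [ 0.85997731 -0.44716816  0.19828807]
[ 613   73   27  166 1616] [ 0.96231172 -1.21997421 -0.68650127]
[469 210  12   3  19] [ 0.53200359 -0.31752116  0.10501332]
[424 214  12   2  19] [ 0.52546542 -0.2130218   0.10363262]
[  533   258   107   113 10853] [ 0.29813717 -0.49727357  0.21731362]
yellow 874 [ 0.61543544 -0.45175479  0.03061375] ((702.9365844726562, -363.0074768066406), (323.8758544921875, 281.1911315917969), 11.7069673538208)
casing z [0.08767154 0.10351588 0.10686703]
((551.2280883789062, -264.8475341796875), (206.76747131347656, 161.71923828125), 3.376878261566162)
handle n 538 ztop [0.16798081 0.18537829 0.18879293 0.19568186]
((22.49700927734375, 808.5733642578125), (158.9344482421875, 1408.513427734375), 48.49184799194336)
marks 27543
[    0     0   297   194 27488] [-0.67933555 -0.61199354  0.0232633 ]
[130 202  15   2  26] [ 0.53254726 -0.31731616  0.10700447]
[181 202  15   2  29] [ 0.52813977 -0.2129213   0.10698522]
yellow 1470 [ 0.85995347 -0.42054767  0.04302172] ((869.0048828125, -420.4958190917969), (15.240104675292969, 55.0772590637207), 82.25926971435547)
casing z [0.08253271 0.10508408 0.10741647]
((553.2145385742188, -262.95660400390625), (212.7518310546875, 161.4521026611328), 3.5232980251312256)
```

View pics/a.png

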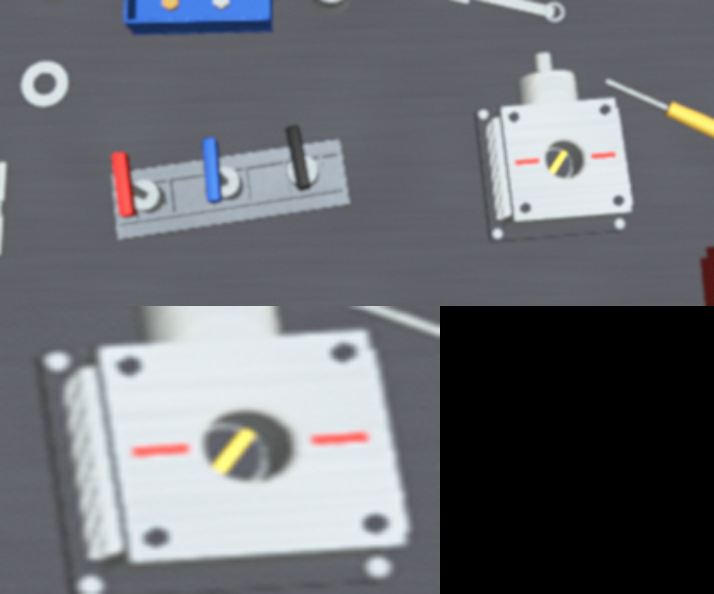

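View pics/scene0.png

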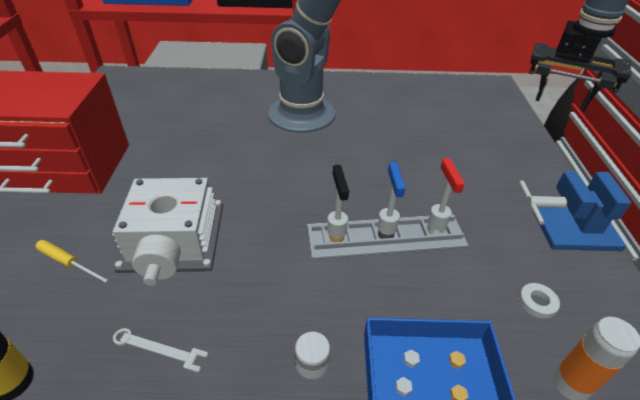

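The wrench rack (red leftmost) and the casing are seen, with marks at about (160,520)-(155,605) in the top crop. The wing lies roughly 40° off image-vertical in the well. Next I refine the wing angle, the mouth centre and the handle.

```bash
cat >> h.py <<'E'
def onplane(cam,u,v,z):
    c=camera_info(cam);K=np.array(c["K"]);T=np.array(c["cam_to_world"])
    u=np.asarray(u,float);v=np.asarray(v,float)
    d=np.stack([(u-K[0,2])/K[0,0],-(v-K[1,2])/K[1,1],-np.ones_like(u)],-1)@T[:3,:3].T
    return T[:3,3]+d*((z-T[2,3])/d[...,2])[...,None]
def hands(I,D,cam,lo,hi):
    hsv=cv2.cvtColor(I,cv2.COLOR_RGB2HSV);H,S,V=[hsv[...,i].astype(int) for i in range(3)]
    return hsv,((H<8)|(H>172))&(S>120)&(V>50)
E
python3 - <<'E'
from h import *
d=np.load("top0.npz");I,D=d["I"],d["D"]
hsv,red=hands(I,D,"top",0,0);H,S,V=[hsv[...,i].astype(int) for i in range(3)]
box=np.zeros((400,640),bool);box[195:235,428:470]=1
y=box&(H>18)&(H<38)&(S>90)&(V>80);v,u=np.nonzero(y)
w=onplane("top",u,v,.060)[:,:2]*1000;print(len(w),cv2.minAreaRect(w.astype(np.float32)),w.mean(0))
e=np.linalg.svd(w-w.mean(0))[2][0];print("wing deg",np.degrees(np.arctan2(e[1],e[0])))
hole=box&((V<150)|y); hole=cv2.morphologyEx(hole.astype(np.uint8),cv2.MORPH_OPEN,np.ones((3,3)))
n,l,s,c=cv2.connectedComponentsWithStats(hole);k=1+np.argmax(s[1:,4]);v,u=np.nonzero(l==k)
w=onplane("top",u,v,.105)[:,:2]*1000;print("hole",cv2.minEnclosingCircle(w.astype(np.float32)),w.mean(0),2*np.sqrt(cv2.contourArea(cv2.convexHull(w.astype(np.float32)))/np.pi))
d2=np.load("scene0.npz");I2,D2=d2["I"],d2["D"];
g=cv2.cvtColor(I2,cv2.COLOR_RGB2GRAY);b2=np.zeros((400,640),np.uint8);b2[185:222,143:183]=1
hole=b2*((g<150))
n,l,s,c=cv2.connectedComponentsWithStats(hole);k=1+np.argmax(s[1:,4]);v,u=np.nonzero(l==k)
w=onplane("scene",u,v,.105)[:,:2]*1000;print("hole scene",s[k],cv2.minEnclosingCircle(w.astype(np.float32)),w.mean(0))
P2=pts("scene",D2);hsv,red=hands(I2,D2,"scene",0,0)
m=red&(D2>0)&(P2[...,2]>.15)&(abs(P2[...,0]-.5)<.1)&(abs(P2[...,1]-.33)<.1)
t=P2[m];print(np.percentile(t[:,2],[2,50,98]));t=t[t[:,2]>.182];print(cv2.minAreaRect((t[:,:2]*1000).astype(np.float32)),np.median(t,0))
# casing edges direction by marks
E
```

```text
67 ((532.7903442382812, -267.2359924316406), (11.098986625671387, 37.29655838012695), 55.98259735107422) [ 532.04463039 -267.05339141]
wing deg 144.2753145596257
hole ((528.4345703125, -263.9838562011719), 25.47747230529785) [ 528.36816007 -264.62864362] 49.150186711973106
hole scene [149 196  28  17 344] ((533.8190307617188, -264.63763427734375), 27.150381088256836) [ 533.19609384 -264.93755324]
[0.16505237 0.1843682  0.1890626 ]
((497.87591552734375, 327.8371276855469), (83.3935546875, 17.806495666503906), 8.714982986450195) [0.50253349 0.32725758 0.18714465]
```

Request:
{"method": "carry_out", "body": {"deltas": [87, -25.7, -13.8, 0, 0, 0, 0, 87, -25.7, -13.8, 0, 0, 0, 0, 87, -25.7, -13.8, 0, 0, 0, 0, 87, -25.7, -13.8, 0, 0, 0, 0, 87, -25.7, -13.8, 0, 0, 0, 0], "squeeze": 50}}

```text
clock: 0.92
tcp_pos: [0.3769, 0.491, 0.2227]
tcp_rot: [0.0, 0.22, 0.976, 0.0]
ft_force: [-0.2, 0.7, 0.6]
grip_width: 1.001
```

Request:
{"method": "carry_out", "body": {"deltas": [87, -25.7, -13.8, 0, 0, 0, 0, 87, -25.7, -13.8, 0, 0, 0, 0, 87, -25.7, -13.8, 0, 0, 0, 0, 87, -25.7, -13.8, 0, 0, 0, 0, 87, -25.7, -13.8, 0, 0, 0, 0]}}

```text
clock: 1.33
tcp_pos: [0.4634, 0.3735, 0.2228]
tcp_rot: [0.0, 0.22, 0.975, 0.0]
ft_force: [0.2, 0.4, 0.1]
grip_width: 0.998
```

Request:
{"method": "carry_out", "body": {"deltas": [87, -25.7, -13.8, 0, 0, 0, -0.099, 87, 0, 0, 0, 0, 0, -0.099, 87, 0, 0, 0, 0, 0, -0.099, 87, 0, 0, 0, 0, 0, -0.099, 87, 0, 0, 0, 0, 0, -0.099]}}

```text
clock: 1.75
tcp_pos: [0.4801, 0.351, 0.2227]
tcp_rot: [0.0, -0.028, 1.0, 0.0]
ft_force: [0.4, -0.3, -0.1]
grip_width: 0.998
```

Request:
{"method": "carry_out", "body": {"deltas": [87, 0, 0, 0, 0, 0, -0.099, 87, 0, 0, 0, 0, 0, 0, 87, 0, 0, 0, 0, 0, 0]}}

```text
clock: 2.0
tcp_pos: [0.48, 0.3511, 0.2226]
tcp_rot: [0.0, -0.074, 0.997, 0.0]
ft_force: [-0.6, -0.2, 0.2]
grip_width: 0.998
```

Request:
{"method": "carry_out", "body": {"deltas": [87, -13.1, -25.8, 0, 0, 0, 0, 87, 0, 0, 0, 0, 0, 0, 87, 0, 0, 20, 0, 0, 0, 87, 0, 0, 20, 0, 0, 0, 87, 0, 0, 15, 0, 0, 0]}}

```text
clock: 2.42
tcp_pos: [0.4966, 0.327, 0.1664]
tcp_rot: [-0.0, -0.073, 0.997, -0.0]
ft_force: [0.5, -0.2, -0.5]
grip_width: 1.0
```

Request:
{"method": "carry_out", "body": {"deltas": [87, 0, 0, 10.5, 0, 0, 0, 87, 0, 0, 0, 0, 0, 0, 10, 0, 0, 0, 0, 0, 0, 10, 0, 0, 0, 0, 0, 0, 10, 0, 0, 0, 0, 0, 0]}}

```text
clock: 2.83
tcp_pos: [0.4974, 0.3281, 0.1582]
tcp_rot: [0.001, -0.075, 0.997, 0.001]
ft_force: [0.2, -0.2, -0.1]
grip_width: 0.852
```

Request:
{"method": "carry_out", "body": {"deltas": [10, 0, 0, 0, 0, 0, 0, 10, 0, 0, 0, 0, 0, 0, 10, 0, 0, 0, 0, 0, 0]}}

```text
clock: 3.08
tcp_pos: [0.4969, 0.3278, 0.1575]
tcp_rot: [0.0, -0.075, 0.997, 0.0]
ft_force: [1.0, 0.2, -0.4]
grip_width: 0.626
```

Request:
{"method": "carry_out", "body": {"deltas": [5, 0, 0, 0, 0, 0, 0, 5, 0, 0, 0, 0, 0, 0, 5, 0, 0, 0, 0, 0, 0, 5, 0, 0, 0, 0, 0, 0, 5, 0, 0, 0, 0, 0, 0]}}

```text
clock: 3.5
tcp_pos: [0.4967, 0.3276, 0.157]
tcp_rot: [-0.0, -0.075, 0.997, 0.0]
ft_force: [-0.6, 0.7, -1.0]
grip_width: 0.249
```

Request:
{"method": "carry_out", "body": {"deltas": [5, 0, 0, 0, 0, 0, 0, 5, 0, 0, 0, 0, 0, 0, 5, 0, 0, 0, 0, 0, 0, 5, 0, 0, 0, 0, 0, 0, 5, 0, 0, 0, 0, 0, 0]}}

```text
clock: 3.92
tcp_pos: [0.4967, 0.3276, 0.157]
tcp_rot: [-0.0, -0.075, 0.997, 0.0]
ft_force: [0.1, 0.2, 0.5]
grip_width: 0.202
```

Request:
{"method": "carry_out", "body": {"deltas": [5, 0, 0, -10, 0, 0, 0, 5, 0, 0, -20, 0, 0, 0, 5, 0, 0, -30, 0, 0, 0, 5, 0, 0, -30, 0, 0, 0, 5, 0, 0, -30, 0, 0, 0]}}

```text
clock: 4.33
tcp_pos: [0.4962, 0.3272, 0.2784]
tcp_rot: [-0.001, -0.075, 0.997, -0.0]
ft_force: [0.3, 1.0, -3.1]
grip_width: 0.198
```

Request:
{"method": "carry_out", "body": {"deltas": [5, 0, 0, -30, 0, 0, 0, 5, 0, 0, -30, 0, 0, 0, 5, 0, 0, -30, 0, 0, 0, 5, 0, 0, 0, 0, 0, 0]}}

```text
clock: 4.67
tcp_pos: [0.4987, 0.329, 0.3746]
tcp_rot: [0.005, -0.075, 0.997, 0.003]
ft_force: [0.6, 0.1, -2.1]
grip_width: 0.205
```

Run:
```python
from h import *
I,D=grab_frame("scene");cv2.imwrite("pics/s1.png",I[:,:,::-1])
o=get_obs();print(o["joint_positions"].round(3),o["ft_force"],o["grip_width"])
```

```text
[-0.612  0.247 -0.053  1.516  0.013  1.372  1.055] [ 0.23543007  0.29998374 -2.20347967] 0.2004907017488463
```

View pics/s1.png

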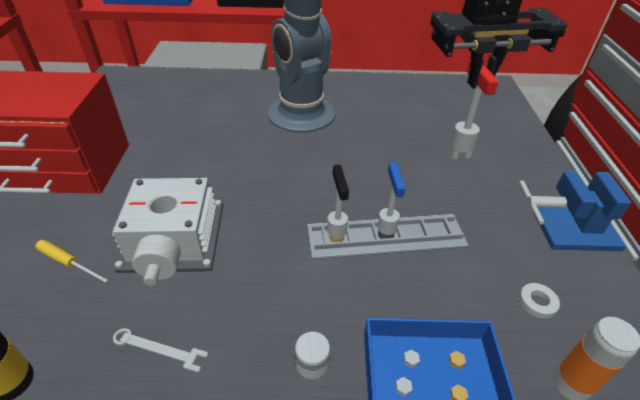

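The wrench is held and clear of the rack (foot at about (465,155)). Now I carry it to above the casing.

Request:
{"method": "carry_out", "body": {"deltas": [5, 1.4, -15, 0, 0, 0, 0, 5, 2.8, -29.5, 0, 0, 0, 0, 5, 2.8, -29.5, 0, 0, 0, 0, 5, 2.8, -29.5, 0, 0, 0, 0, 5, 2.8, -29.5, 0, 0, 0, 0]}}

```text
clock: 5.13
tcp_pos: [0.503, 0.1914, 0.3648]
tcp_rot: [-0.002, -0.075, 0.997, -0.001]
ft_force: [1.1, -0.4, -1.8]
grip_width: 0.201
```

Request:
{"method": "carry_out", "body": {"deltas": [5, 2.8, -29.5, 0, 0, 0, 0, 5, 2.8, -29.5, 0, 0, 0, 0, 5, 2.8, -29.5, 0, 0, 0, 0, 5, 2.8, -29.5, 0, 0, 0, 0, 5, 2.8, -29.5, 0, 0, 0, 0]}}

```text
clock: 5.55
tcp_pos: [0.5107, 0.0437, 0.365]
tcp_rot: [-0.002, -0.075, 0.997, -0.0]
ft_force: [0.6, 1.0, -1.9]
grip_width: 0.203
```

Request:
{"method": "carry_out", "body": {"deltas": [5, 2.8, -29.5, 0, 0, 0, 0, 5, 2.8, -29.5, 0, 0, 0, 0, 5, 2.8, -29.5, 0, 0, 0, 0, 5, 2.8, -29.5, 0, 0, 0, 0, 5, 2.8, -29.5, 0, 0, 0, 0]}}

```text
clock: 5.97
tcp_pos: [0.5187, -0.1037, 0.3651]
tcp_rot: [-0.002, -0.075, 0.997, 0.0]
ft_force: [1.9, 0.0, -3.6]
grip_width: 0.203
```

Request:
{"method": "carry_out", "body": {"deltas": [5, 2.8, -29.5, 0, 0, 0, 0, 5, 2.8, -29.5, 0, 0, 0, 0, 5, 2.8, -29.5, 0, 0, 0, 0, 5, 2.8, -29.5, 0, 0, 0, 0, 5, 2.8, -29.5, 0, 0, 0, 0]}}

```text
clock: 6.38
tcp_pos: [0.5269, -0.2512, 0.3649]
tcp_rot: [-0.002, -0.075, 0.997, 0.001]
ft_force: [0.6, 0.8, -2.9]
grip_width: 0.205
```

Request:
{"method": "carry_out", "body": {"deltas": [5, 1.4, -15, 0, 0, 0, 0.0966, 5, 0, 0, 0, 0, 0, 0.0966, 5, 0, 0, 0, 0, 0, 0.0966, 5, 0, 0, 0, 0, 0, 0.0966, 5, 0, 0, 0, 0, 0, 0.0966]}}

```text
clock: 6.8
tcp_pos: [0.5279, -0.2649, 0.3647]
tcp_rot: [-0.002, 0.169, 0.986, 0.0]
ft_force: [1.2, 0.8, -2.6]
grip_width: 0.203
```

Request:
{"method": "carry_out", "body": {"deltas": [5, 0, 0, 0, 0, 0, 0.0966, 5, 0, 0, 0, 0, 0, 0.0966, 5, 0, 0, 0, 0, 0, 0.0966, 5, 0, 0, 0, 0, 0, 0, 5, 0, 0, 0, 0, 0, 0]}}

```text
clock: 7.22
tcp_pos: [0.5285, -0.2646, 0.3654]
tcp_rot: [-0.002, 0.305, 0.952, 0.0]
ft_force: [0.1, 0.5, -3.4]
grip_width: 0.206
```

Request:
{"method": "carry_out", "body": {"deltas": [5, 0, 0, 25, 0, 0, 0, 5, 0, 0, 25, 0, 0, 0, 5, 0, 0, 25, 0, 0, 0, 5, 0, 0, 15, 0, 0, 0, 5, 0, 0, 0, 0, 0, 0]}}

```text
clock: 7.63
tcp_pos: [0.5269, -0.2633, 0.2725]
tcp_rot: [-0.005, 0.305, 0.952, 0.0]
ft_force: [0.5, 0.1, -2.9]
grip_width: 0.208
```

Run:
```python
from h import *
I,D=grab_frame("scene");np.savez("s2.npz",I=I,D=D)
I3,D3=grab_frame("top")
a=cv2.resize(I[90:270,90:250],(0,0),fx=3,fy=3,interpolation=cv2.INTER_CUBIC)
b=cv2.resize(I3[150:270,400:500],(0,0),fx=3,fy=3)
W=np.zeros((540,790,3),np.uint8);W[:,:480]=a;W[:360,480:780]=b
cv2.imwrite("pics/s2.png",W[:,:,::-1]);print(get_obs()["tcp_pos"],get_obs()["tcp_rot"])
P=pts("scene",D)
m=(D>0)&(abs(P[...,0]-.53)<.06)&(abs(P[...,1]+.265)<.06)
hsv,_=hands(I,D,"",0,0)
for lo,hi in((.15,.18),(.125,.14),(.195,.25)):
    q=P[m&(P[...,2]>lo)&(P[...,2]<hi)];print(lo,len(q),np.percentile(q,[3,50,97],axis=0).round(4).tolist() if len(q) else"")
```

```text
[ 0.5293411  -0.26469109  0.27670124] [-6.76333896e-04  3.05800272e-01  9.52095445e-01 -1.07107984e-06]
0.15 271 [[0.5241, -0.2781, 0.1516], [0.5438, -0.2538, 0.166], [0.5485, -0.2415, 0.179]]
0.125 63 [[0.5264, -0.2752, 0.1258], [0.5369, -0.2499, 0.1325], [0.5434, -0.2434, 0.1394]]
0.195 171 [[0.5249, -0.268, 0.1968], [0.5311, -0.2607, 0.223], [0.5338, -0.2568, 0.248]]
```

View pics/s2.png

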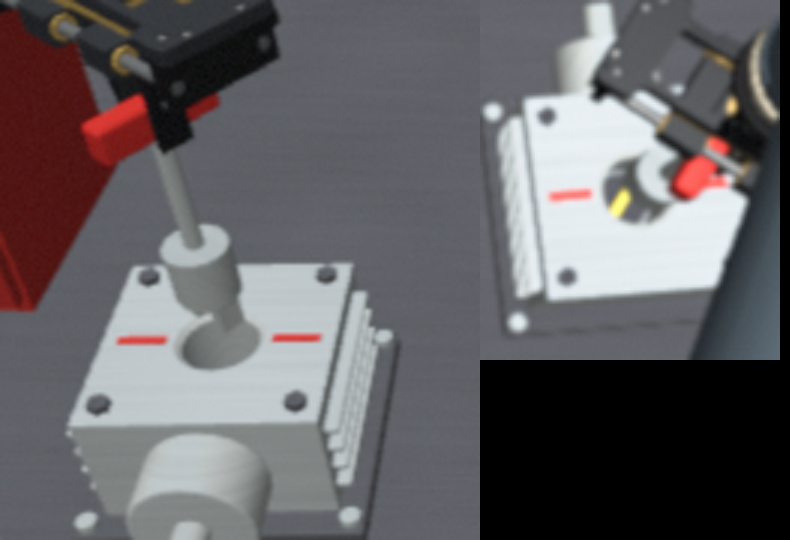

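The foot hangs just above the mouth, and its slot is roughly in line with the wing. I fit the wrench axis before lowering.

Run:
```python
from h import *
from scipy.optimize import least_squares
d=np.load("s2.npz");I,D=d["I"],d["D"];P=pts("scene",D)
hsv=cv2.cvtColor(I,cv2.COLOR_RGB2HSV);S=hsv[...,1].astype(int);V=hsv[...,2].astype(int)
m=(D>0)&(abs(P[...,0]-.53)<.035)&(abs(P[...,1]+.263)<.035)
for lo,hi,r in((.152,.165,.022),(.165,.182,.022),(.196,.215,.0065),(.215,.235,.0065)):
    q=P[m&(P[...,2]>lo)&(P[...,2]<hi)&(S<90)]
    f=least_squares(lambda c:np.hypot(q[:,0]-c[0],q[:,1]-c[1])-r,[.527,-.263],loss="soft_l1",f_scale=.002)
    print(lo,len(q),f.x.round(4),np.median(abs(f.fun)).round(4))
# silhouette midline per row
sc=camera_info("scene")
hole=[.5295,-.2652,.105]
print(proj("scene",hole),[proj("scene",[.5293,-.2647,z]) for z in(.15,.165,.2,.22)])
for v in(118+0,140,148,156,166,172,178): 
    row=V[v,130:190];print(v,row.tolist()) if v in(148,172,178) else None
```

```text
0.152 113 [ 0.5253 -0.2631] 0.0006
0.165 160 [ 0.5253 -0.2633] 0.0006
0.196 56 [ 0.5262 -0.2635] 0.0007
0.215 63 [ 0.5261 -0.2635] 0.0005
(np.float64(162.9044091245377), np.float64(203.04752943664064)) [(np.float64(158.20002113853172), np.float64(186.83627698139546)), (np.float64(156.4650577064454), np.float64(181.19776151482213)), (np.float64(152.25276961725743), np.float64(167.50810610116991)), (np.float64(149.73669111453364), np.float64(159.33101873993346))]
148 [106, 105, 106, 106, 106, 106, 106, 106, 106, 106, 105, 106, 107, 113, 123, 127, 126, 123, 116, 107, 97, 96, 105, 105, 103, 103, 102, 103, 102, 103, 103, 101, 101, 102, 101, 101, 102, 102, 103, 102, 101, 100, 101, 100, 100, 101, 101, 101, 101, 102, 102, 103, 102, 101, 102, 101, 102, 101, 103, 102]
172 [103, 103, 103, 103, 104, 102, 103, 104, 103, 103, 103, 104, 108, 141, 177, 191, 194, 193, 195, 194, 190, 173, 146, 134, 128, 128, 139, 166, 185, 190, 191, 190, 190, 189, 183, 155, 103, 95, 103, 103, 103, 104, 104, 102, 103, 103, 103, 104, 104, 104, 105, 105, 104, 105, 105, 105, 104, 105, 106, 105]
178 [100, 102, 101, 104, 121, 137, 138, 136, 131, 128, 127, 140, 154, 158, 150, 137, 139, 147, 159, 170, 175, 175, 176, 176, 175, 166, 152, 143, 135, 127, 117, 112, 108, 102, 99, 94, 90, 86, 103, 146, 172, 175, 174, 174, 174, 174, 174, 175, 174, 175, 182, 190, 190, 190, 191, 190, 190, 190, 190, 189]
```

Request:
{"method": "carry_out", "body": {"deltas": [5, -3.7, 0.8, 0, 0, 0, 0, 5, 0, 0, 12, 0, 0, 0, 5, 0, 0, 12, 0, 0, 0, 5, 0, 0, 12, 0, 0, 0, 5, 0, 0, 0, 0, 0, 0]}}

```text
clock: 8.15
tcp_pos: [0.5314, -0.2649, 0.2375]
tcp_rot: [-0.003, 0.306, 0.952, 0.0]
ft_force: [-0.3, -0.0, -3.0]
grip_width: 0.204
```

Run:
```python
from h import *
I,D=grab_frame("scene")
a=cv2.resize(I[130:230,100:220],(0,0),fx=5,fy=5,interpolation=cv2.INTER_CUBIC)
cv2.imwrite("pics/s3.png",a[:,:,::-1]);o=get_obs();print(o["tcp_pos"],o["tcp_rot"],o["ft_force"],o["ft_torque"])
```

```text
[ 0.53199234 -0.26530724  0.23881673] [-2.24289838e-03  3.06188637e-01  9.51968200e-01  1.84591789e-04] [-0.47427379 -0.09647788 -2.65993467] [-0.06143404 -0.03590844 -0.02559641]
```

View pics/s3.png

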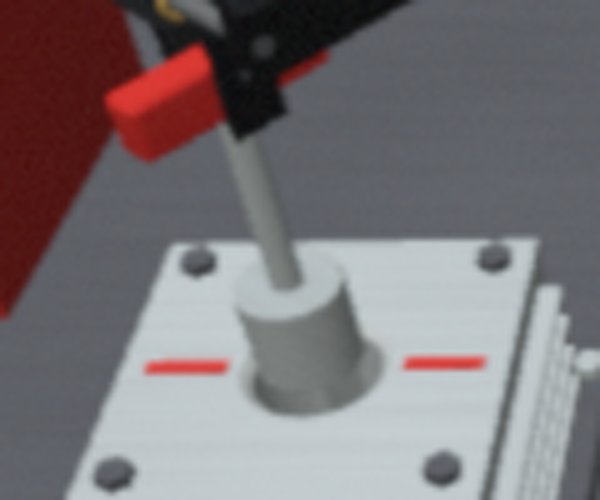

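The prongs are inside the mouth (hole centre about (315,385) in the crop) with the socket about centred. I lower on.

Request:
{"method": "carry_out", "body": {"deltas": [5, 0, 0, 8, 0, 0, 0, 5, 0, 0, 8, 0, 0, 0, 5, 0, 0, 8, 0, 0, 0, 5, 0, 0, 0, 0, 0, 0]}}

```text
clock: 8.53
tcp_pos: [0.5321, -0.2654, 0.2149]
tcp_rot: [-0.002, 0.306, 0.952, 0.0]
ft_force: [0.1, -0.6, -2.4]
grip_width: 0.201
```

Request:
{"method": "carry_out", "body": {"deltas": [5, 0, 0, 6, 0, 0, 0, 5, 0, 0, 6, 0, 0, 0, 5, 0, 0, 0, 0, 0, 0]}}

```text
clock: 8.78
tcp_pos: [0.5326, -0.2657, 0.2037]
tcp_rot: [-0.001, 0.306, 0.952, 0.0]
ft_force: [-0.7, 0.4, -3.2]
grip_width: 0.202
```

Request:
{"method": "carry_out", "body": {"deltas": [5, 0, 0, 4, 0, 0, 0, 5, 0, 0, 3, 0, 0, 0, 5, 0, 0, 0, 0, 0, 0]}}

```text
clock: 9.03
tcp_pos: [0.5329, -0.2659, 0.1974]
tcp_rot: [-0.001, 0.306, 0.952, 0.0]
ft_force: [0.1, 1.3, -2.5]
grip_width: 0.203
```

Request:
{"method": "carry_out", "body": {"deltas": [5, 0, 0, 2, 0, 0, 0, 5, 0, 0, 0, 0, 0, 0]}}

```text
clock: 9.2
tcp_pos: [0.5332, -0.2661, 0.1958]
tcp_rot: [-0.0, 0.306, 0.952, 0.0]
ft_force: [-0.2, -0.1, -3.6]
grip_width: 0.197
```

Request:
{"method": "carry_out", "body": {"deltas": [5, 0, 0, 2, 0, 0, 0, 5, 0, 0, 0, 0, 0, 0]}}

```text
clock: 9.37
tcp_pos: [0.5338, -0.2664, 0.195]
tcp_rot: [0.001, 0.306, 0.952, 0.0]
ft_force: [0.3, 1.0, 1.6]
grip_width: 0.201
```

Request:
{"method": "carry_out", "body": {"deltas": [5, 0, 0, 2, 0, 0, 0, 5, 0, 0, 0, 0, 0, 0]}}

```text
clock: 9.53
tcp_pos: [0.5345, -0.2668, 0.1948]
tcp_rot: [0.002, 0.306, 0.952, 0.0]
ft_force: [-2.5, 1.8, 11.0]
grip_width: 0.201
```

Request:
{"method": "carry_out", "body": {"deltas": [5, 0, 0, -1.5, 0, 0, 0.07, 5, 0, 0, 0, 0, 0, 0.08, 5, 0, 0, 0, 0, 0, 0.08, 5, 0, 0, 0, 0, 0, 0.08, 5, 0, 0, 0, 0, 0, 0.08]}}

```text
clock: 9.95
tcp_pos: [0.5341, -0.2663, 0.1949]
tcp_rot: [0.001, 0.486, 0.874, 0.0]
ft_force: [-0.9, 1.3, 4.1]
grip_width: 0.2
```

Run:
```python
from h import *
o=get_obs();print(o["tcp_pos"],o["tcp_rot"],o["ft_force"],o["ft_torque"],o["joint_positions"])
```

```text
[ 0.53411893 -0.26633667  0.19491567] [1.18568414e-03 4.86336361e-01 8.73770785e-01 3.90242565e-04] [-0.93004213  1.32585952  4.05663727] [0.05811075 0.27260778 0.1387591 ] [-0.00810978  0.39476424  0.52973612  1.78398348 -0.23065863  1.02205233
  1.16385609]
```

Request:
{"method": "carry_out", "body": {"deltas": [5, 0, 0, 0, 0, 0, 0.08, 5, 0, 0, 0, 0, 0, 0.08, 5, 0, 0, 0, 0, 0, 0.08, 5, 0, 0, 0, 0, 0, 0.08, 5, 0, 0, 0, 0, 0, 0.08]}}

```text
clock: 10.37
tcp_pos: [0.5336, -0.2669, 0.1949]
tcp_rot: [0.001, 0.65, 0.76, -0.0]
ft_force: [-1.8, 0.7, 4.6]
grip_width: 0.198
```

Run:
```python
from h import *
o=get_obs();print(o["tcp_pos"],o["tcp_rot"],o["ft_force"],o["ft_torque"],o["joint_positions"])
```

```text
[ 0.53356629 -0.26693944  0.19486439] [ 9.34308725e-04  6.50075640e-01  7.59868921e-01 -1.12450921e-04] [-1.78508841  0.66361651  4.58494688] [-0.26964003  0.69945936  0.23510352] [-0.07441333  0.41056185  0.62371892  1.78770357 -0.2747808   1.02944132
  0.80803939]
```

Request:
{"method": "carry_out", "body": {"deltas": [5, 0, 0, 0, 0, 0, 0.08, 5, 0, 0, 0, 0, 0, 0.08, 5, 0, 0, 0, 0, 0, 0.08, 5, 0, 0, 0, 0, 0, 0.08, 5, 0, 0, 0, 0, 0, 0.04]}}

```text
clock: 10.78
tcp_pos: [0.5328, -0.2676, 0.1949]
tcp_rot: [0.001, 0.776, 0.631, -0.001]
ft_force: [-2.7, 0.0, 5.9]
grip_width: 0.201
```

Run:
```python
from h import *
o=get_obs();print(o["tcp_pos"],o["tcp_rot"],o["ft_force"],o["ft_torque"],o["joint_positions"])
```

```text
[ 0.53281485 -0.26759401  0.19487033] [ 7.81549425e-04  7.75710818e-01  6.31087746e-01 -6.11082939e-04] [-2.7175851   0.01784061  5.8597845 ] [-0.34851524  1.02295232  0.14756976] [-0.13436741  0.42903975  0.71212894  1.79113066 -0.31889294  1.03891367
  0.49188502]
```

Request:
{"method": "carry_out", "body": {"deltas": [5, 0, 0, 0, 0, 0, 0.06, 5, 0, 0, 0, 0, 0, 0.06, 5, 0, 0, 0, 0, 0, 0, 5, 0, 0, 0, 0, 0, 0]}}

```text
clock: 11.12
tcp_pos: [0.5326, -0.2676, 0.1948]
tcp_rot: [0.001, 0.811, 0.585, -0.001]
ft_force: [-2.8, -0.4, 6.2]
grip_width: 0.2
```

Run:
```python
from h import *
o=get_obs();print(o["tcp_pos"],o["tcp_rot"],o["ft_force"],o["ft_torque"],o["joint_positions"])
```

```text
[ 0.53255392 -0.26756015  0.19484971] [ 5.12231335e-04  8.11382230e-01  5.84515301e-01 -6.91060822e-04] [-2.76815098 -0.35741528  6.18826887] [-0.2572314   1.18138884 -0.02498826] [-0.15379382  0.43607976  0.74134077  1.79224054 -0.33449542  1.04303595
  0.38982286]
```

Request:
{"method": "carry_out", "body": {"deltas": [5, 0, 0, 0, 0, 0, 0.05, 5, 0, 0, 0, 0, 0, 0.05, 5, 0, 0, 0, 0, 0, 0, 5, 0, 0, 0, 0, 0, 0]}}

```text
clock: 11.45
tcp_pos: [0.5324, -0.2675, 0.1949]
tcp_rot: [0.0, 0.839, 0.544, -0.001]
ft_force: [-3.0, -1.3, 6.6]
grip_width: 0.203
```

Run:
```python
from h import *
o=get_obs();print(o["tcp_rot"],o["ft_force"],o["ft_torque"])
I,D=grab_frame("top");I2,D=grab_frame("scene")
W=np.hstack([cv2.resize(I[160:260,400:500],(400,400)),cv2.resize(I2[130:230,110:210],(400,400))])
cv2.imwrite("pics/s4.png",W[:,:,::-1])
```

```text
[ 4.57783002e-04  8.39406428e-01  5.43503504e-01 -7.61975874e-04] [-2.97101984 -1.29853582  6.60998613] [-0.33557812  1.27919456  0.13805048]
```

View pics/s4.png

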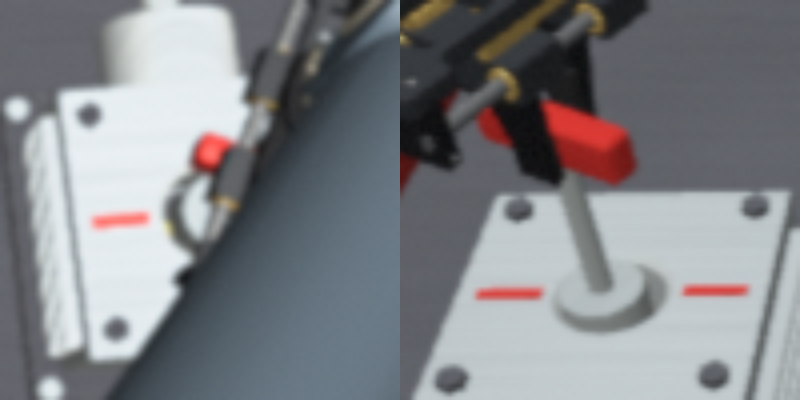

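The wrench is seated, and a sliver of the yellow wing shows at (170,228), close to the left mark's line. I keep turning until the torque shows the stop.

Request:
{"method": "carry_out", "body": {"deltas": [5, 0, 0, 0, 0, 0, 0.04, 5, 0, 0, 0, 0, 0, 0.04, 5, 0, 0, 0, 0, 0, 0, 5, 0, 0, 0, 0, 0, 0]}}

```text
clock: 11.88
tcp_pos: [0.533, -0.2672, 0.1949]
tcp_rot: [0.001, 0.86, 0.511, -0.001]
ft_force: [-3.2, -0.6, 6.2]
grip_width: 0.203
```

Run:
```python
from h import *
o=get_obs();print(o["tcp_rot"],o["ft_force"],o["ft_torque"])
```

```text
[ 7.60630378e-04  8.59635373e-01  5.10907108e-01 -6.11829288e-04] [-3.19921932 -0.56361036  6.16781758] [-0.21414315  1.03873877  0.85851683]
```

Request:
{"method": "carry_out", "body": {"deltas": [5, 0, 0, 0, 0, 0, 0.04, 5, 0, 0, 0, 0, 0, 0.04, 5, 0, 0, 0, 0, 0, 0, 5, 0, 0, 0, 0, 0, 0]}}

```text
clock: 12.22
tcp_pos: [0.5335, -0.2672, 0.1949]
tcp_rot: [0.001, 0.879, 0.477, -0.001]
ft_force: [-2.4, -0.4, 5.5]
grip_width: 0.208
```

Run:
```python
from h import *
o=get_obs();print(o["tcp_rot"],o["ft_force"],o["ft_torque"],o["joint_positions"])
```

```text
[ 1.28583689e-03  8.78821315e-01  4.77148955e-01 -5.63657954e-04] [-2.43338042 -0.42752608  5.53626659] [-0.34229498  0.77601197  1.37511587] [-0.19714601  0.45384486  0.80555314  1.79356989 -0.37021875  1.0511583
  0.16892616]
```

Torque rose to 0.86, then 1.38 N m, so the plug is on its stop. I relax the wind-up, ease the load and release.

Request:
{"method": "carry_out", "body": {"deltas": [5, 0, 0, 0, 0, 0, -0.06, 5, 0, 0, -0.5, 0, 0, -0.06, 5, 0, 0, -0.5, 0, 0, -0.03, 5, 0, 0, 0, 0, 0, 0]}}

```text
clock: 12.55
tcp_pos: [0.5325, -0.2672, 0.195]
tcp_rot: [0.0, 0.842, 0.539, -0.001]
ft_force: [-3.0, -2.3, 0.6]
grip_width: 0.204
```

Run:
```python
from h import *
o=get_obs();print(o["tcp_pos"],o["tcp_rot"],o["ft_force"],o["ft_torque"])
```

```text
[ 0.53250987 -0.26724376  0.19497671] [ 4.34032152e-04  8.42020318e-01  5.39445323e-01 -5.82930864e-04] [-2.98592543 -2.33285062  0.58662952] [-0.57670629  0.79362698  0.15670526]
```

Request:
{"method": "carry_out", "body": {"deltas": [70, 0, 0, 0, 0, 0, 0, 70, 0, 0, 0, 0, 0, 0, 70, 0, 0, 0, 0, 0, 0, 70, 0, 0, 0, 0, 0, 0, 70, 0, 0, 0, 0, 0, 0]}}

```text
clock: 12.97
tcp_pos: [0.5335, -0.2658, 0.1944]
tcp_rot: [-0.0, 0.842, 0.539, 0.0]
ft_force: [-0.7, -0.1, -1.0]
grip_width: 0.499
```

Request:
{"method": "carry_out", "body": {"deltas": [70, 0, 0, 0, 0, 0, 0, 70, 0, 0, 0, 0, 0, 0, 70, 0, 0, -8, 0, 0, 0, 70, 0, 0, -15, 0, 0, 0, 70, 0, 0, -25, 0, 0, 0]}}

```text
clock: 13.38
tcp_pos: [0.532, -0.2653, 0.2415]
tcp_rot: [-0.002, 0.842, 0.539, -0.001]
ft_force: [0.4, 1.0, 0.5]
grip_width: 0.787
```

Request:
{"method": "carry_out", "body": {"deltas": [70, 0, 0, -30, 0, 0, 0, 70, 0, 0, -30, 0, 0, 0, 70, 0, 0, -30, 0, 0, 0, 70, 0, 0, -20, 0, 0, 0, 70, 0, 0, 0, 0, 0, 0]}}

```text
clock: 13.8
tcp_pos: [0.5348, -0.268, 0.3581]
tcp_rot: [0.004, 0.842, 0.539, 0.003]
ft_force: [0.9, -0.1, 0.8]
grip_width: 0.804
```

Request:
{"method": "carry_out", "body": {"deltas": [70, 28, 0, 0, 0, 0, 0, 70, 28, 0, 0, 0, 0, 0, 70, 28, 0, 0, 0, 0, 0, 70, 28, 0, 0, 0, 0, 0, 70, 28, 0, 0, 0, 0, 0]}}

```text
clock: 14.22
tcp_pos: [0.5919, -0.1377, 0.3523]
tcp_rot: [-0.0, 0.842, 0.539, -0.0]
ft_force: [0.3, -0.1, -0.4]
grip_width: 0.806
```

Request:
{"method": "carry_out", "body": {"deltas": [70, 28, 0, 0, 0, 0, 0, 70, 28, 0, 0, 0, 0, 0, 70, 0, 0, 0, 0, 0, 0, 70, 0, 0, 0, 0, 0, 0]}}

```text
clock: 14.55
tcp_pos: [0.6157, -0.0857, 0.3516]
tcp_rot: [-0.0, 0.841, 0.541, -0.001]
ft_force: [-0.9, -1.2, 0.2]
grip_width: 0.805
```

Run:
```python
from h import *
from scipy.optimize import least_squares
I,D=grab_frame("top");I2,D2=grab_frame("scene")
W=np.hstack([cv2.resize(I[160:260,400:500],(400,400)),cv2.resize(I2[130:230,110:210],(400,400))])
cv2.imwrite("pics/s5.png",W[:,:,::-1])
for I_,D_,c in((I,D,"top"),(I2,D2,"scene")):
    P=pts(c,D_);_,red=hands(I_,D_,c,0,0)
    q=P[red&(D_>0)&(P[...,2]>.18)&(P[...,2]<.26)&(abs(P[...,0]-.53)<.08)&(abs(P[...,1]+.265)<.08)]
    print(len(q),np.percentile(q[:,2],[50,90,97]));t=q[q[:,2]>np.percentile(q[:,2],90)-.006]
    print(cv2.minAreaRect((t[:,:2]*1000).astype(np.float32)))
P=pts("scene",D2);S=cv2.cvtColor(I2,cv2.COLOR_RGB2HSV)[...,1]
m=(D2>0)&(abs(P[...,0]-.53)<.035)&(abs(P[...,1]+.265)<.035)&(S<90)
for lo,hi in((.125,.155),(.155,.185)):
    q=P[m&(P[...,2]>lo)&(P[...,2]<hi)];print(len(q),least_squares(lambda c:np.hypot(*(q[:,:2]-c).T)-.0065,[.525,-.265],loss="soft_l1",f_scale=.002).x)
print(get_obs()["tcp_pos"],get_obs()["grip_width"])
```

```text
351 [0.22245219 0.2253033  0.22612436]
((528.5648193359375, -267.85040283203125), (83.26500701904297, 16.811405181884766), 67.99576568603516)
567 [0.22063544 0.22560382 0.2264317 ]
((531.4857177734375, -268.0941162109375), (84.45532989501953, 19.60503578186035), 67.07686614990234)
75 [ 0.52998408 -0.26870567]
82 [ 0.53021518 -0.26844648]
[ 0.61467009 -0.08916053  0.35235835] 0.8101080183812274
```

View pics/s5.png

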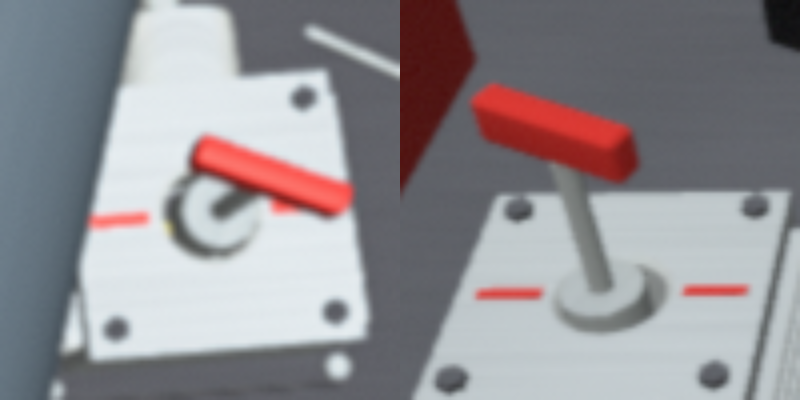

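The wrench stands upright and released, with its handle 26° past the mark line. That equals the fork's play with the plug at home.

```bash
python3 -c "
from bench import *
print(finish_job())"
```

```text
the job is handed in; nothing more can be done
None
```

I took the red wrench from the rack, lowered its fork over the plug's wing and turned it clockwise until the plug met its stop. The stop showed as a sharp torque rise, from about 0.14 to 1.4 N m. I then relaxed the grip, let go, backed the arm off and handed the job in at about 15 s; no verdict was reported.

What the last checks showed:
- **Wrench position:** the shaft axis is within about 4 mm of the well centre, and the two fitted heights on the shaft differ by less than 1 mm, so it stands upright.
- **Height:** the handle centre is about 167 mm above the flange, under the 172 mm limit. The flange height was worked out from the casing top, so allow a couple of millimetres.
- **Plug angle:** the handle rests about 26° past the red-mark line. That matches the fork's 25° play with the plug on its stop.
- **Not fully confirmed:** the wrench hides most of the wing. Only a small sliver of yellow shows, near the left mark's line, so the home position rests on the torque rise and the handle angle.
- **Disagreement:** the two cameras differ by about 2–3 mm on the wrench handle's x position, which is well inside the tolerances.

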